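# Clamp a moulded panel in the filing fixture

### The arm

A 7-joint arm with a two-finger parallel gripper is mounted at the origin on the work surface. World frame = base frame: x ahead of the robot, y to its left, z up, the work surface at z = 0. Lengths are in m, angles in rad, forces in N, time in s.
With the tool pointing down it reaches from about 0.35 to 0.9 m from the base axis. Payload 8.1 kg.
Tool frame: the origin (TCP) lies at the centre of the arm's flange, where the gripper is bolted on; the fingertips stand 178 mm ahead of it and the grasp point (between the pads) lies 159 mm ahead of it; x points along the fingers, z is the direction in which the jaws open and shut, and the axes are right-handed (so a half turn about x gives the same grasp; the last joint's range is limited). The gripper opens to 92 mm and grips with 3 to 60 N. Pads are 19 mm wide; open, the fingers measure 130 mm over their backs; the gripper's body (75 mm by 190 mm) begins 47 mm behind the grasp point.
Start: joints at [1.213, 0.434, 0.025, 1.573, -0.012, 1.134, -0.075], TCP at [0.158, -0.605, 0.405] pointing down, gripper open.
Joint ranges: [-2.62, 2.62], [-0.44, 2.09], [-1.27, 1.32], [0.08, 2.57], [-1.32, 4.46], [0.12, 2], [-2.74, 2.74]. Speed limits (rad/s): [2.22, 2.22, 3.01, 3.01, 3.14, 3.14, 3.14].

### API

Orientations are given as a rotation vector (axis times angle).
In Python, from cell import arm, get_image, search_frame, pinpoint gives the robot as it stands.
- The arm moves only by the tool arm_command, never from a script. Its argument "motion" is a list of rows, each a list of 7 numbers: the finger opening in mm, from 0 to 91.8, then the shift along the tool's x, y, z in mm, then the turn, a rotation vector about the tool's x, y, z in degrees. In form: [[fingers, x, y, z, ax, ay, az], ...]. A call has 1 to 5 rows; each row shifts and turns the commanded pose from where the row before left it, along the tool's axes as they then stand; what a row does not reach is not made up. A row lasts 1/8 s, in which the tool goes at most 62.5 mm and 10.7 degrees, less where a joint would pass 70% of its speed; a pose out of reach is approached as far as the arm can. A call with a gripper value outside its range is refused whole. The fingers move at their own pace and stop on an object; "newtons" is the grip in N (left out, the last holds). Time passes only in rows, so rows that do not move let the fingers close. It gives the time, the measured TCP pose, the force and the opening at its end, in the units of the state.
- arm.observe(): the state, without advancing time (a new reading comes with each control period).
- get_image(name): name is "side" or "top"; returns a dict with "frame" (400x640x3 uint8, red, green, blue), "range_z" (400x640 float32, m along the optical axis (not along the pixel's ray), 0 where there is no reading), "K" (3x3 intrinsics, pixels), "origin" and "rotation" of the camera in the world. Camera axes: x right, y down, z forward; pixel columns grow to the right and rows downward; lengths in m; the calibration is good to about 2 mm. A picture is of the moment at which its call begins.
- arm.sign_off(): hands the job in, once; it reports no verdict.
Trained networks look in the newest picture that a camera, given by its name, has taken for a name from the list of things; names that differ only in an ending like _2 or _b are one class to them, and where a whole thing is asked for, a point or a joint stands for the part that bears it (a point fixed in the world has none). Each returns a list of dicts, best first, with "p" (0 to 1); they miss things now and then, are a little off and sometimes report something else, mostly with a low value. They report only what shows in the picture. A call takes as long as a camera call. They do not tell look-alikes from the thing itself.
- search_frame(camera, target): "point" ([x, y, z] in m, in world coordinates, good to about 4 mm: the middle of the surface that is visible of it).
- pinpoint(camera, target): "point" ([x, y, z] in m, in world coordinates, good to about 4 mm: a listed point, or the origin of a listed thing).
The state is a dict: "clock": time; "joints": joint angles; "dq": joint speeds; "joint_efforts": joint torques, N m; "position": TCP position; "ee_rot": TCP orientation; "force": force on the tool from outside, world axes, zero at the start; "ft_torque": the same for the moment, N m; "width": opening from 0.0 (shut) to 1.0 (fully open).
Only numpy, scipy, OpenCV 4.12 (cv2) and the standard library are available. Lean on these libraries where they do the work, as an engineer would, in place of code of your own. Each camera call takes 0.05 s, during which the arm holds its last target. There are 200 camera calls.

### The job

Slide the cream panel lying in the filing fixture fully home against the back stop, and then swing the red-gripped clamp lever all the way down on it so that the rubber foot presses the panel firmly in place. Leave the panel flat and home, let go of everything, and do not disturb the bottle, the hand file or the spare panel.

Things in the scene. Friction and masses are not known exactly. Their poses are not given: they have to be found in the camera images.
- fixture: Fixed filing fixture. Origin: centre of the underside, on the bench; x runs from the operator's side to the back stop, y left, z up. Points below are (x, y, z) mm in this frame. Aluminium bed x -75..70, y -75..75, top z 35. Two dark side guides: x -40..50, inner faces y -42 and 42, tops z 45. Two blue hinge cheeks: x 5..35, y -73..-51, top z 83.
- lever (a joint): Clamp lever angle, rad: 0 shut (level, on a hard stop), 1.57 upright, 1.9 fully open (leans to -y). Turns about an axis along fixture x. Steel arm 10 x 10 mm at x 15..25, 80 mm long; points to +y at 0. Stiff hinge (0.35 N m friction), stays where left. Swinging takes about 5 N at the grip; below 0.08 rad the sprung foot meets the panel and it rises to 7 to 8 N at the stop.
- lever_grip (a point): Point on the axis of the lever's red cross grip: a round bar 14 mm in diameter, parallel to fixture x, 80 mm from the hinge, its free part x -16..15 (this point x -2; the steel arm begins at x 15). At lever angle a it is at (-2, -60 + 80 cos a, 70 + 80 sin a). Shut, 22 mm stay clear between bar and panel.
- lever_hinge (a point): Point on the lever's hinge axis, at (-2, -60, 70) of the fixture.
- back_stop (a point): Middle of the foot of the back stop's front face, at (50, 0, 35) of the fixture; a dark steel bar across the bed, 12 mm thick, y -52..52, top at z 59.
- light_bar (a point): Middle of the lower front edge of the LED light bar, at (0, 0, 245) of the fixture. The bar, fixed over the lever, fills x 0..50, y -120..120, z 245..265; its arm and a 16 mm square post at (105, 85) stand behind, up to z 274. It leaves no room for an upright gripper above the lever's grip: come in slanting from the -x side.
- clamp_pad: Black rubber foot under the lever, 16 mm in diameter, on a sprung spindle 40 mm from the hinge, at fixture x 20. With the lever shut on the panel the spring is squeezed about 3 mm and presses with about 6 N. Origin: on the spindle at the arm's centre line; z along the spindle.
- panel: Loose cream plastic panel, about 80 g, 150 x 80 x 6 mm (front 20 mm only 60 wide), flat on the bed between the side guides (2 mm play each side), its front overhanging the bed towards -x. Origin: centre of its underside; x along its length to the back stop, z up. Rear edge at x +75; home when that edge touches the back stop, origin then at x -25 of the fixture.
- panel_boss (a point): Centre of the top of the round cream boss standing on the panel: 18 mm in diameter, 18 mm high above the panel's upper face, 50 mm in front (-x) of the panel's origin, on its centre line. Good for pushing or pinching.
- bottle: White plastic bottle with black cap, 64 mm diameter, 170 mm tall, bystander. Origin: centre of its underside.
- flat_file: Flat hand file with wooden handle, 240 mm long, 22 mm wide, up to 18 mm high, bystander. x along its length; origin under its centre.
- spare_panel: Second cream panel 140 x 70 x 6 mm with a rib (up to 20 mm high) and green sticker, lying on the bench, bystander. Origin: centre of its underside.
There are look-alikes about, which are no part of the job. Leave any orange or turquoise look-alike of the panel alone.

How it is judged:
On the way, in this order (a step that is already met when the one before it is completed fails the run):
1. the panel is pushed home against the back stop while the lever is still well open (x of panel in the frame of fixture above -0.027 m and z of panel in the frame of fixture between 0.031 and 0.039 m and angle between panel's own z axis and vertical below 0.06 rad and value of joint lever above 0.6 rad), for 0.2 s.
2. the lever is swung fully shut, its foot pressing on the panel (value of joint lever below 0.04 rad and contact force between clamp_pad and panel above 2 N), for 0.2 s.
At the end, for the whole second after the job is handed in: The panel lies flat on the bed with its rear edge within 2 mm of the back stop and at rest, the lever is within 0.04 rad of fully shut with its rubber foot pressing on the panel with more than 2 N, and the bottle, hand file and spare panel are within 30 mm of where they stood (all of step 2 and x of panel in the frame of fixture above -0.027 m and z of panel in the frame of fixture between 0.031 and 0.039 m and angle between panel's own z axis and vertical below 0.06 rad and linear speed of panel below 0.01 m/s and distance of each of bottle, flat_file, spare_panel from where it was at the start of the episode below 0.03 m); the robot touches nothing.
It fails at once if the bottle, hand file or spare panel is shifted by more than 30 mm or the bottle is tipped over (distance of any of bottle, flat_file, spare_panel from where it was at the start of the episode above 0.03 m or angle between bottle's own z axis and vertical above 0.5 rad).
It also fails if it takes over 54 s, if anything falls off the work surface, if the arm or the gripper's body presses on something with over 40 N, if the wrist force passes 120 N, or if a joint passes its speed limit or range.

## Working session

There is one attempt and no reset: what is moved stays moved. The work goes in short steps, Python scripts to look and compute and a tool call to move; the robot and the scene stay as the last step left them, time stands still between calls to the robot, and variables do not carry over. Pictures are saved under pics/ and viewed, about 8 in all and at most 12, crops included, and the job is handed in when it is done.

Besides the shell and the picture viewer there is one more tool, called after "Call:" by a JSON object that holds its "op" and its "data". arm_command: Moves the arm, as the interface text tells. Its arguments: {"type":"object","properties":{"motion":{"type":"array"},"newtons":{"type":"number"}},"required":["motion"]}

```bash
mkdir -p pics; ls
python3 - <<'E'
from cell import arm,get_image,search_frame,pinpoint
import cv2,numpy as np
s=arm.observe();print({k:np.round(v,3) for k,v in s.items()})
for c in("side","top"):
    g=get_image(c);cv2.imwrite(f"pics/{c}0.png",g["frame"][:,:,::-1])
    print(c,np.round(g["origin"],3),np.round(g["rotation"],3).tolist(),g["K"][0,0])
    for t in["fixture","lever_grip","lever_hinge","back_stop","light_bar","panel","panel_boss","clamp_pad","bottle","flat_file","spare_panel"]:
        print(t,[(np.round(d["point"],3).tolist(),round(d["p"],2)) for d in pinpoint(c,t)[:4]])
E
```

```text
pics
{'clock': np.float64(0.0), 'joints': array([ 1.213,  0.435,  0.025,  1.574, -0.012,  1.134, -0.075]), 'dq': array([-0.001,  0.001,  0.002, -0.001, -0.001, -0.002,  0.   ]), 'joint_efforts': array([ 1.0000e-03, -6.6786e+01,  9.8500e-01, -3.1446e+01, -6.0000e-02,
        4.3000e-02,  0.0000e+00]), 'position': array([ 0.157, -0.605,  0.404]), 'ee_rot': array([ 1.02 ,  1.32 , -1.019]), 'force': array([-0.949, -0.318, -0.104]), 'ft_torque': array([-0.002,  0.026, -0.021]), 'width': np.float64(0.999)}
side [-0.088  0.222  1.013] [-1.647, 2.059, -0.734] 425.5844854093278
fixture [([0.562, 0.023, -0.002], 0.67)]
lever_grip [([0.575, 0.015, 0.142], 0.71)]
lever_hinge [([0.607, -0.008, 0.074], 0.77)]
back_stop [([0.585, 0.066, 0.034], 0.68)]
light_bar [([0.561, 0.026, 0.246], 0.9), ([0.585, 0.073, 0.033], 0.23)]
panel [([0.534, -0.011, 0.036], 0.93), ([0.433, -0.206, -0.002], 0.83), ([0.389, 0.285, 0.005], 0.74)]
panel_boss [([0.396, 0.236, 0.022], 0.86), ([0.418, -0.261, 0.024], 0.74), ([0.508, -0.052, 0.06], 0.69)]
clamp_pad [([0.608, 0.028, 0.109], 0.57)]
bottle [([0.732, 0.136, 0.001], 0.6)]
flat_file [([0.375, 0.035, 0.003], 0.89)]
spare_panel [([0.667, -0.102, -0.001], 0.95), ([0.56, 0.026, 0.0], 0.56)]
top [0.461 0.056 1.304] [-2.15, 2.198, -0.105] 479.1103420293917
fixture [([0.56, 0.026, 0.002], 0.9)]
lever_grip [([0.585, 0.015, 0.139], 0.46), ([0.376, 0.028, 0.004], 0.44)]
lever_hinge [([0.61, -0.007, 0.07], 0.67)]
back_stop [([0.585, 0.066, 0.034], 0.93)]
light_bar [([0.559, 0.028, 0.243], 0.94)]
panel [([0.434, -0.21, 0.001], 0.85), ([0.386, 0.285, -0.002], 0.82), ([0.536, -0.007, 0.034], 0.76), ([0.732, 0.129, 0.001], 0.48)]
panel_boss [([0.51, -0.053, 0.059], 0.78), ([0.395, 0.236, 0.022], 0.66), ([0.418, -0.256, 0.026], 0.56)]
clamp_pad []
bottle [([0.733, 0.13, -0.001], 0.75)]
flat_file [([0.662, -0.102, -0.001], 0.66), ([0.611, -0.007, 0.07], 0.64)]
spare_panel []
```

View pics/side0.png

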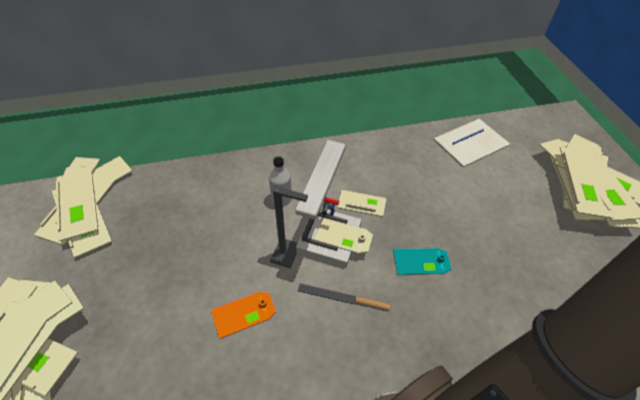

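View pics/top0.png

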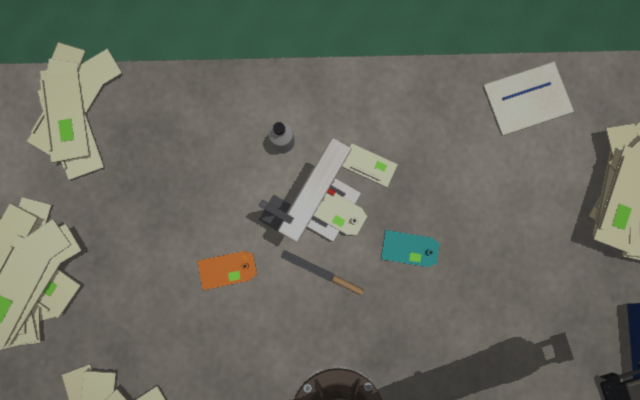

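The side view shows the cream panel in the fixture at about (340,237), with its boss at (362,239) and the red grip at (331,202). The light bar is at (322,178). 

The things that could be mistaken for the panel (side-view pixels):
- **Orange look-alike:** (243,313).
- **Turquoise look-alike:** (422,261).
- **Spare panel:** cream, ribbed and lying on the bench at (362,203).
- **Stacks:** panel piles at the left and right edges.

I choose the cream one with a boss, on the bed, at about (0.535,-0.009,0.035). Next I'll fit the fixture frame and check the choice in a close crop.

```bash
cat > h.py <<'E'
import numpy as np, cv2, json
from scipy.spatial.transform import Rotation as R
from scipy.optimize import least_squares
from cell import arm,get_image,search_frame,pinpoint
M={"fixture":(0,0,0),"lever_hinge":(-2,-60,70),"back_stop":(50,0,35),"light_bar":(0,0,245)}
def near(c,t,ref,tol=.06):
    l=[np.array(d["point"]) for d in pinpoint(c,t) if np.linalg.norm(np.array(d["point"])-ref)<tol]
    return l[0] if l else None
def load():
    f=json.load(open("fix.json")); return np.array(f["o"]),f["yaw"]
def w(p):                       # fixture mm -> world m
    o,y=load(); return o+R.from_euler("z",y).apply(np.array(p)/1000)
def f(p):                       # world m -> fixture mm
    o,y=load(); return R.from_euler("z",-y).apply(np.array(p)-o)*1000
def Rt(tilt,s=1,side=0):        # tool x down, slanting tilt deg towards fixture +x; tool z = s*fixture y
    _,y=load(); t=np.radians(tilt)
    x=np.array([np.sin(t),0,-np.cos(t)]); z=np.array([0,s,0.])
    return R.from_euler("z",y)*R.from_matrix(np.c_[x,np.cross(z,x),z])
def tcp(): 
    s=arm.observe(); return s["position"],R.from_rotvec(s["ee_rot"])
def go(tip,Rg,n,off=178,label=""):  # rows bringing the tip (off mm ahead) to fixture point tip
    p,r=tcp(); goal=w(tip)-Rg.apply([off/1000,0,0])
    rv=(r.inv()*Rg).as_rotvec(); pts=[]
    P,Q=p,r
    for i in range(1,n+1):
        g=p+(goal-p)*i/n; t=Q.inv().apply(g-P)*1000; print(label,np.round(t,1).tolist(),np.round(np.degrees(rv)/n,2).tolist())
        P=g; Q=Q*R.from_rotvec(rv/n)
def show():
    s=arm.observe(); p,r=tcp()
    print("t",round(float(s["clock"]),2),"tip fix",np.round(f(p+r.apply([.178,0,0])),1),"x",np.round(r.apply([1,0,0]),2),"F",np.round(s["force"],1),"w",round(float(s["width"]),3),"q",np.round(s["joints"],2))
E
python3 - <<'E'
from h import *
obs=[];o0=np.array([.56,.026,0])
for c in("side","top"):
  for _ in range(3):
    g=get_image(c)
    for k,m in M.items():
        y=np.radians(58.5)
        p=near(c,k,o0+R.from_euler("z",y).apply(np.array(m)/1000),.03)
        if p is not None: obs.append((m,p,k))
res=lambda v:np.concatenate([v[:3]+R.from_euler("z",v[3]).apply(np.array(m)/1000)-p for m,p,_ in obs])
s=least_squares(res,[*o0,1.02],loss="soft_l1",f_scale=.003)
json.dump({"o":[*s.x[:2],0.0],"yaw":s.x[3]},open("fix.json","w"))
print(len(obs),np.round(s.x,4),np.degrees(s.x[3]),"rms mm",1e3*np.sqrt(np.mean(s.fun**2)))
for c in("side","top"):
  g=get_image(c)
  for k,ref in(("panel",(.535,-.009,.035)),("panel_boss",(.509,-.052,.059)),("lever_grip",(.58,.015,.14)),("clamp_pad",(.608,.028,.109)),("bottle",(.732,.133,0)),("flat_file",(.375,.035,0)),("spare_panel",(.667,-.102,0))):
    p=near(c,k,np.array(ref),.04); print(c,k,None if p is None else np.round(f(p),1))
  K=g["K"]; 
  q=g["rotation"]; q=R.from_rotvec(q) if np.shape(q)==(3,) else R.from_matrix(q)
  uv=K@q.inv().apply(w((-40,0,60))-g["origin"]); u,v=(uv[:2]/uv[2]).astype(int)
  cr=g["frame"][max(0,v-50):v+50,max(0,u-65):u+65,::-1]
  cv2.imwrite(f"pics/{c}_crop.png",cv2.resize(cr,None,fx=3,fy=3,interpolation=cv2.INTER_CUBIC)); print(u,v)
a,b=[cv2.imread(f"pics/{c}_crop.png") for c in("side","top")]
cv2.imwrite("pics/crop1.png",np.hstack([a,b]))
show()
p,r=tcp();print("tool z",r.apply([0,0,1]),"fix y",w((0,1000,0))-w((0,0,0)))
E
```

```text
24 [0.5589 0.0272 0.     1.0048] 57.573530481622534 rms mm 2.274068984647471
side panel [-47.9   2.1  34.8]
side panel_boss [-93.7   0.3  64.2]
side lever_grip [ -0.5 -21.9 139.5]
side clamp_pad [ 26.5 -41.7 106.7]
side bottle [184.9 -91.4   2.5]
side flat_file [-90.5 158.3   3.3]
side spare_panel [ -51.3 -159.1    0.4]
343 230
top panel [-46.    1.1  31.5]
top panel_boss None
top lever_grip [  4.5 -28.5 138.8]
top clamp_pad None
top bottle [178.3 -86.6   3. ]
top flat_file None
top spare_panel [ -56.  -158.    -1.4]
336 209
t 3.5 tip fix [-7.487e+02 -1.000e-01  2.267e+02] x [-0. -0. -1.] F [-0.8 -0.   0.3] w 0.999 q [ 1.21  0.43  0.02  1.57 -0.01  1.13 -0.08]
tool z [ 2.51940409e-01 -9.67742750e-01  6.39265048e-06] fix y [-0.84408029  0.5362168   0.        ]
```

View pics/crop1.png

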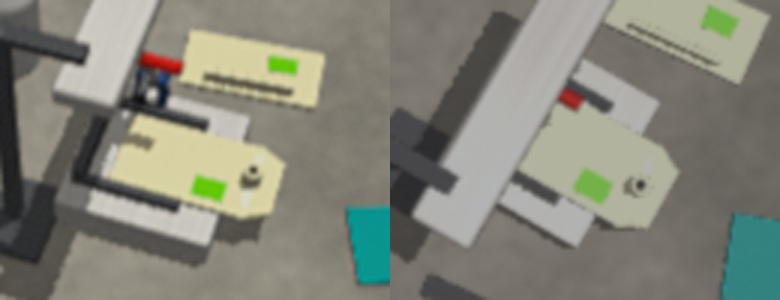

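The crops confirm it. The cream panel lies between the dark guides with its boss at crop (250,180), and there's a gap to the back stop. The red grip is at (160,63), half open, and the spare panel lies on the bench behind. Next is the approach with the fingers closed.

Run:
```python
from h import *
go((-140,1,110),Rt(0,-1),14)
```

```text
[8.3, 31.8, -29.7] [-3.07, 0.0, 0.0]
 [8.3, 33.3, -28.0] [-3.07, 0.0, 0.0]
 [8.3, 34.7, -26.1] [-3.07, 0.0, 0.0]
 [8.3, 36.1, -24.2] [-3.07, 0.0, 0.0]
 [8.3, 37.3, -22.3] [-3.07, 0.0, 0.0]
 [8.3, 38.5, -20.2] [-3.07, 0.0, 0.0]
 [8.3, 39.5, -18.1] [-3.07, 0.0, 0.0]
 [8.3, 40.4, -16.0] [-3.07, 0.0, 0.0]
 [8.3, 41.2, -13.8] [-3.07, 0.0, 0.0]
 [8.3, 41.9, -11.6] [-3.07, 0.0, 0.0]
 [8.3, 42.5, -9.3] [-3.07, 0.0, 0.0]
 [8.3, 42.9, -7.0] [-3.07, 0.0, 0.0]
 [8.3, 43.2, -4.7] [-3.07, 0.0, 0.0]
 [8.3, 43.4, -2.4] [-3.07, 0.0, 0.0]
```

Call:
{"op": "arm_command", "data": {"motion": [[0,8,32,-30,-3,0,0],[0,8,33,-28,-3,0,0],[0,8,35,-26,-3,0,0],[0,8,36,-24,-3,0,0],[0,8,37,-22,-3,0,0]], "newtons": 20}}

```text
clock: 4.12
position: [0.2748, -0.4206, 0.3647]
ee_rot: [0.819, 1.41, -0.82]
force: [0.2, -0.1, -0.2]
width: 0.506
```

Call:
{"op": "arm_command", "data": {"motion": [[0,8,38,-20,-3,0,0],[0,8,40,-18,-3,0,0],[0,8,40,-16,-3,0,0],[0,8,41,-14,-3,0,0],[0,8,42,-12,-3,0,0]]}}

```text
clock: 4.75
position: [0.392, -0.2381, 0.3248]
ee_rot: [0.618, 1.48, -0.618]
force: [1.2, -0.6, 0.4]
width: 0.007
```

Run:
```python
from h import *
show(); go((-135,1,90),Rt(0,-1),4);
```

```text
t 4.75 tip fix [-313.5   -1.5  146.8] x [ 0. -0. -1.] F [ 1.2 -0.6  0.4] w 0.007 q [ 0.66  0.28 -0.27  2.05  0.1   0.83 -0.47]
 [14.2, 43.4, -10.6] [-3.22, 0.01, -0.0]
 [14.2, 43.9, -8.1] [-3.22, 0.01, -0.0]
 [14.2, 44.3, -5.6] [-3.22, 0.01, -0.0]
 [14.2, 44.5, -3.1] [-3.22, 0.01, -0.0]
```

Call:
{"op": "arm_command", "data": {"motion": [[0,14,43,-10,-3.2,0,0],[0,14,44,-8,-3.2,0,0],[0,14,44,-6,-3.2,0,0],[0,14,44,-3,-3.2,0,0],[0,0,0,0,0,0,0]]}}

```text
clock: 5.38
position: [0.4862, -0.0852, 0.2681]
ee_rot: [0.443, 1.526, -0.44]
force: [-0.8, -0.6, 0.2]
width: 0.007
```

Run:
```python
from h import *
show(); go((-134,1,48),Rt(0,-1),2); g=get_image("side")
p,r=tcp()
g["q"]=R.from_rotvec(g["rotation"]) if np.shape(g["rotation"])==(3,) else R.from_matrix(g["rotation"])
def px(P):
    uv=g["K"]@g["q"].inv().apply(P-g["origin"]); return (uv[:2]/uv[2]).astype(int)
print("tip px",px(p+r.apply([.178,0,0])))
u,v=px(w((-80,0,60)))
cv2.imwrite("pics/s2.png",cv2.resize(np.ascontiguousarray(g["frame"][v-75:v+75,u-90:u+90,::-1]),None,fx=4,fy=4,interpolation=cv2.INTER_CUBIC));print(u,v)
b=[near("side","panel_boss",w((-95,0,59)),.03) for _ in range(2)];print([None if x is None else f(x) for x in b])
```

```text
t 5.38 tip fix [-133.5    1.2   90.1] x [ 0.  0. -1.] F [-0.8 -0.6  0.2] w 0.007 q [ 0.34  0.42 -0.35  2.02  0.21  0.73 -0.71]
 [21.1, -0.1, 0.1] [0.09, -0.02, -0.05]
 [21.1, -0.1, 0.0] [0.09, -0.02, -0.05]
tip px [378 234]
357 234
[None, None]
```

View pics/s2.png

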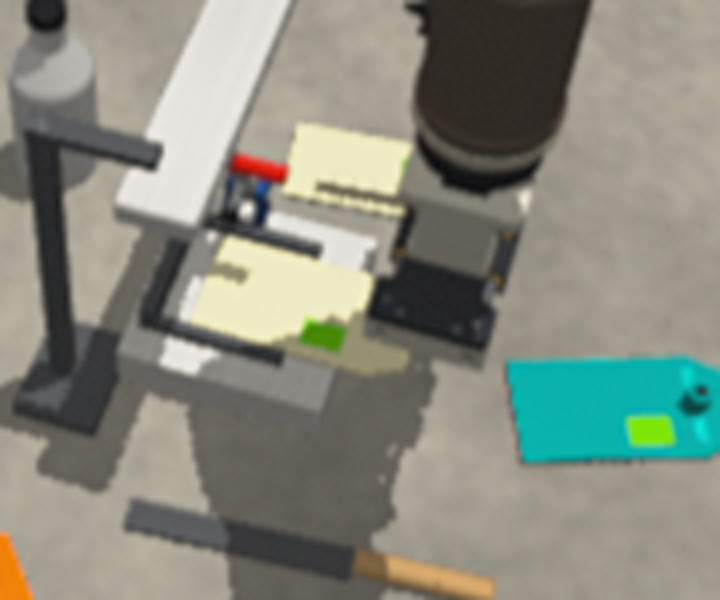

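The image shows the gripper hovering behind the boss, clear of the light bar, with the panel unmoved. I'll lower it and push.

Call:
{"op": "arm_command", "data": {"motion": [[0,21,0,0,0,0,0],[0,21,0,0,0,0,0],[0,0,8,0,0,0,0],[0,0,8,0,0,0,0],[0,0,8,0,0,0,0]]}}

```text
clock: 6.15
position: [0.4985, -0.0679, 0.2277]
ee_rot: [0.446, 1.523, -0.446]
force: [0.0, -0.7, 0.1]
width: 0.004
```

Call:
{"op": "arm_command", "data": {"motion": [[0,0,3,0,0,0,0],[0,0,3,0,0,0,0],[0,0,3,0,0,0,0],[0,0,0,0,0,0,0]]}}

```text
clock: 6.65
position: [0.5028, -0.0606, 0.2267]
ee_rot: [0.446, 1.524, -0.446]
force: [-0.8, -1.0, 0.6]
width: 0.01
```

Run:
```python
from h import *
show()
for c in("side","top"):
    g=get_image(c); p=near(c,"panel",w((-35,0,35)),.03); print(c,None if p is None else f(p))
```

```text
t 6.65 tip fix [-104.2    0.3   48.7] x [ 0.  0. -1.] F [-0.8 -1.   0.6] w 0.01 q [ 0.26  0.5  -0.32  2.03  0.25  0.65 -0.8 ]
side [-35.87789299   1.47575483  32.4       ]
top [-31.93660411   0.30689128  37.8       ]
```

Call:
{"op": "arm_command", "data": {"motion": [[0,0,3,0,0,0,0],[0,0,2,0,0,0,0],[0,0,2,0,0,0,0],[0,0,0,0,0,0,0]]}}

```text
clock: 7.35
position: [0.5065, -0.0546, 0.2267]
ee_rot: [0.446, 1.524, -0.445]
force: [0.3, 0.4, -1.0]
width: 0.006
```

Call:
{"op": "arm_command", "data": {"motion": [[0,0,2,0,0,0,0],[0,0,2,0,0,0,0],[0,0,0,0,0,0,0]]}}

```text
clock: 7.72
position: [0.5083, -0.0518, 0.2266]
ee_rot: [0.445, 1.525, -0.447]
force: [-1.9, -0.9, 1.4]
width: 0.007
```

Run:
```python
from h import *
show()
```

```text
t 7.72 tip fix [-93.9   0.4  48.6] x [-0. -0. -1.] F [-1.9 -0.9  1.4] w 0.007 q [ 0.24  0.51 -0.32  2.02  0.25  0.66 -0.82]
```

Call:
{"op": "arm_command", "data": {"motion": [[0,0,1.5,0,0,0,0],[0,0,1.5,0,0,0,0],[0,0,0,0,0,0,0]]}}

```text
clock: 8.1
position: [0.5089, -0.0509, 0.2265]
ee_rot: [0.445, 1.527, -0.451]
force: [-6.3, -8.4, 6.3]
width: 0.003
```

Call:
{"op": "arm_command", "data": {"motion": [[0,0,1.5,0,0,0,0],[0,0,0,0,0,0,0]]}}

```text
clock: 8.35
position: [0.5092, -0.0506, 0.2264]
ee_rot: [0.444, 1.527, -0.453]
force: [-9.1, -12.0, 8.1]
width: 0.002
```

Run:
```python
from h import *
show()
for c in("side","top"):
    g=get_image(c); p=near(c,"panel",w((-28,0,35)),.03); print(c,None if p is None else f(p))
```

```text
t 8.35 tip fix [-93.3   0.5  48.4] x [-0. -0. -1.] F [ -9.1 -12.    8.1] w 0.002 q [ 0.23  0.51 -0.32  2.01  0.25  0.66 -0.82]
side [-23.86727281   1.40502261  37.2       ]
top [-22.21784959   1.97895905  34.7       ]
```

The force has risen to about 15 N with the tip stopped, and the networks put the panel's origin at about -23 (home is -25), so it's home. I'll back off and plan the lever approach, refining the grip position from depth.

Call:
{"op": "arm_command", "data": {"motion": [[0,0,-5,0,0,0,0],[0,0,-10,0,0,0,0],[0,0,-15,0,0,0,0],[0,-30,-15,0,0,0,0],[0,-50,-20,0,0,0,0]]}}

```text
clock: 9.18
position: [0.4748, -0.1032, 0.3064]
ee_rot: [0.446, 1.528, -0.446]
force: [0.2, -1.1, 1.0]
width: 0.004
```

Run:
```python
from h import *
show()
for c in("side","top"):
    g=get_image(c); p=near(c,"panel",w((-25,0,35)),.03); print(c,"panel",None if p is None else f(p))
    p=near(c,"lever_grip",w((-2,-23,141)),.03); print("grip",None if p is None else f(p))
    Rc=np.array(g["rotation"]); Rc=R.from_rotvec(Rc) if Rc.shape==(3,) else R.from_matrix(Rc)
    F=g["frame"].astype(int); z=g["range_z"]
    v,u=np.nonzero((F[...,0]>120)&(F[...,1]<60)&(F[...,2]<60)&(z>0)); zz=z[v,u]
    P=f(g["origin"]+Rc.apply(np.c_[(u-g["K"][0,2])/g["K"][0,0]*zz,(v-g["K"][1,2])/g["K"][1,1]*zz,zz]))
    P=P[np.linalg.norm(P-[-2,-23,141],axis=1)<50]
    print("red",len(P),np.round(np.median(P,0),1) if len(P) else "",np.round(np.percentile(P,[5,95],axis=0),1).tolist() if len(P) else "", "cam dir",np.round(Rc.apply([0,0,1]),2))
go((-41,-23,183),Rt(40,-1),6)
```

```text
t 9.18 tip fix [-155.3    1.6  128.4] x [-0.  0. -1.] F [ 0.2 -1.1  1. ] w 0.004 q [ 0.4   0.36 -0.37  2.    0.17  0.82 -0.64]
side panel [-25.99032241   3.25506596  36.6       ]
grip [ -2.12746628 -22.93241382 139.1       ]
red 44 [  5.5 -20.  147.5] [[-10.2, -23.3, 142.7], [21.0, -16.8, 151.1]] cam dir [ 0.61 -0.15 -0.78]
top panel [-24.4283604   -0.13613953  32.9       ]
grip [  1.18912687 -28.52617909 139.4       ]
red 26 [ -5.7 -24.7 148.1] [[-12.1, -29.1, 143.2], [0.6, -20.2, 151.3]] cam dir [ 0.09 -0.   -1.  ]
 [-2.2, -0.2, 4.0] [-0.03, 0.0, 6.67]
 [-2.2, 0.1, 4.0] [-0.03, 0.0, 6.67]
 [-2.2, 0.3, 4.0] [-0.03, 0.0, 6.67]
 [-2.1, 0.6, 4.0] [-0.03, 0.0, 6.67]
 [-2.1, 0.8, 4.0] [-0.03, 0.0, 6.67]
 [-2.0, 1.1, 4.0] [-0.03, 0.0, 6.67]
```

Call:
{"op": "arm_command", "data": {"motion": [[50,-2,0,4,0,0,6.7],[50,-2,0,4,0,0,6.7],[50,-2,0,4,0,0,6.7],[50,-2,0.5,4,0,0,6.7],[50,-2,1,4,0,0,6.6]]}}

```text
clock: 10.1
position: [0.4921, -0.1137, 0.3161]
ee_rot: [0.858, 1.317, 0.014]
force: [0.1, -0.2, -0.1]
width: 0.498
```

Call:
{"op": "arm_command", "data": {"motion": [[50,-2,1,5,0,0,6.6],[50,0,0,0,0,0,0]]}}

```text
clock: 10.35
position: [0.4959, -0.1182, 0.3176]
ee_rot: [0.935, 1.268, 0.1]
force: [-0.3, 0.2, 0.0]
width: 0.542
```

Run:
```python
from h import *
show(); go((-41,-24,183),Rt(40,-1),1);go((4,-24,129),Rt(40,-1),4)
g=get_image("side")
cv2.imwrite("pics/s3.png",cv2.resize(np.ascontiguousarray(g["frame"][130:290,260:450,::-1]),None,fx=4,fy=3.75,interpolation=cv2.INTER_CUBIC))
```

```text
t 10.35 tip fix [-41.9 -25.  181.3] x [ 0.35  0.54 -0.77] F [-0.3  0.2  0. ] w 0.542 q [ 1.    0.52 -0.85  2.01 -0.52  0.61  0.1 ]
 [-0.7, 2.0, -0.8] [-0.39, 0.05, -0.05]
 [17.4, 0.4, -0.2] [-0.1, 0.01, -0.01]
 [17.4, 0.4, -0.2] [-0.1, 0.01, -0.01]
 [17.4, 0.4, -0.2] [-0.1, 0.01, -0.01]
 [17.4, 0.4, -0.2] [-0.1, 0.01, -0.01]
```

View pics/s3.png

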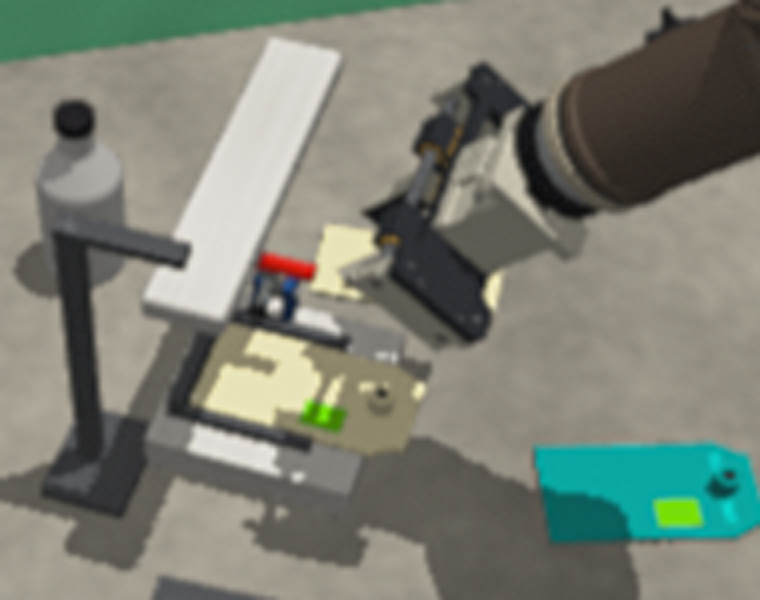

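The gripper is slanting in from -x with the red grip ahead of it at crop (287,265). The light bar is clear and the panel sits at the back stop. Now I'll advance and grip.

Call:
{"op": "arm_command", "data": {"motion": [[50,17,0.5,0,0,0,0],[50,17,0.5,0,0,0,0],[50,17,0.5,0,0,0,0],[50,17,0,0,0,0,0],[50,0,0,0,0,0,0]]}}

```text
clock: 11.02
position: [0.5203, -0.0773, 0.2674]
ee_rot: [0.928, 1.271, 0.103]
force: [0.1, 0.3, -0.0]
width: 0.544
```

Run:
```python
from h import *
show(); go((4,-24,129),Rt(40,-1),1)
```

```text
t 11.03 tip fix [  5.3 -23.2 130.8] x [ 0.34  0.54 -0.77] F [ 0.1  0.3 -0. ] w 0.544 q [ 0.88  0.61 -0.83  2.04 -0.51  0.44  0.08]
 [0.5, -2.5, 0.5] [-0.02, -0.09, 0.11]
```

Call:
{"op": "arm_command", "data": {"motion": [[5,0,0,0,0,0,0],[5,0,0,0,0,0,0],[5,0,0,0,0,0,0],[5,0,0,0,0,0,0],[5,0,0,0,0,0,0]], "newtons": 35}}

```text
clock: 11.65
position: [0.5204, -0.0793, 0.2682]
ee_rot: [0.93, 1.267, 0.101]
force: [-2.1, -2.1, 4.6]
width: 0.14
```

Run:
```python
from h import *
show()
p,r=tcp(); t=f(p+r.apply([.178,0,0]))
b=np.array([-6,t[1],t[2]+12]); print("bar guess",b,"a",np.arctan2(b[2]-70,b[1]+60))
a0=np.arctan2(b[2]-70,b[1]+60); B=lambda a:np.array([0,80*np.cos(a),80*np.sin(a)])
_,y=load(); prev=a0
for a in np.linspace(a0,0,11)[1:]:
    d=R.from_euler("z",y).apply(B(a)-B(prev)); print(round(a,2),np.round(r.inv().apply(d),1)); prev=a
```

```text
t 11.65 tip fix [  3.9 -25.  131.8] x [ 0.35  0.54 -0.77] F [-2.1 -2.1  4.6] w 0.14 q [ 0.88  0.61 -0.83  2.04 -0.51  0.44  0.09]
bar guess [ -6.         -25.02033081 143.79593948] a 1.1281598586129828
1.02 [ 3.3 -2.8 -7.9]
0.9 [ 4.  -3.3 -7.4]
0.79 [ 4.6 -3.9 -6.8]
0.68 [ 5.1 -4.3 -6. ]
0.56 [ 5.6 -4.7 -5.2]
0.45 [ 6.  -5.1 -4.4]
0.34 [ 6.4 -5.4 -3.5]
0.23 [ 6.6 -5.6 -2.5]
0.11 [ 6.8 -5.7 -1.5]
0.0 [ 6.9 -5.8 -0.5]
```

The opening is 13 mm, which matches the 14 mm bar, so it's gripped. I'll swing along the arc.

Call:
{"op": "arm_command", "data": {"motion": [[5,3.3,-2.8,-8,0,0,0],[5,4,-3.3,-7.4,0,0,0],[5,4.6,-3.9,-6.8,0,0,0],[5,0,0,0,0,0,0]]}}

```text
clock: 12.15
position: [0.5025, -0.0684, 0.2525]
ee_rot: [0.931, 1.264, 0.099]
force: [2.3, -4.2, -2.2]
width: 0.142
```

```bash
cat > arc.py <<'E'
from h import *
import sys
show(); p,r=tcp(); t=f(p+r.apply([.178,0,0])); _,y=load()
c=np.array([t[1]+60,t[2]+12-70]); a0=np.arctan2(c[1],c[0]); print("a",a0,"rad",np.hypot(*c))
n=int(sys.argv[1]); prev=np.array([0,*c])
for a in np.linspace(a0,float(sys.argv[2]),n+1)[1:]:
    q=np.array([0,80*np.cos(a),80*np.sin(a)]); print(round(a,2),np.round(r.inv().apply(R.from_euler("z",y).apply(q-prev)),1)); prev=q
E
python3 arc.py 7 0
```

```text
t 12.15 tip fix [  3.4  -4.7 116.1] x [ 0.35  0.54 -0.77] F [ 2.3 -4.2 -2.2] w 0.142 q [ 0.9   0.63 -0.86  2.1  -0.53  0.37  0.11]
a 0.80974519737025 rad 80.19444363751545
0.69 [ 5.3 -4.5 -6.2]
0.58 [ 5.7 -4.8 -5.5]
0.46 [ 6.1 -5.2 -4.6]
0.35 [ 6.5 -5.5 -3.7]
0.23 [ 6.8 -5.7 -2.7]
0.12 [ 7.  -5.9 -1.6]
0.0 [ 7.1 -5.9 -0.6]
```

J6 is nearing its lower limit of 0.12, so I'll steepen the tool about the bar while swinging.

```bash
cat > arc2.py <<'E'
from h import *
import sys
show(); p,r=tcp(); n=int(sys.argv[1]); a1=float(sys.argv[2]); t1=float(sys.argv[3])
b=f(p+r.apply([.162,0,0])); a0=np.arctan2(b[2]-70,b[1]+60); x=f(p+r.apply([1,0,0]))-f(p); t0=np.degrees(np.arctan2(x[0],-x[2])); print("bar",np.round(b,1),"a",a0,"tilt",t0)
P,Q=p,r
for i in range(1,n+1):
    a=a0+(a1-a0)*i/n; Rg=Rt(t0+(t1-t0)*i/n,-1); G=w((b[0],-60+80*np.cos(a),70+80*np.sin(a)))-Rg.apply([.162,0,0])
    print(round(a,2),np.round(1000*Q.inv().apply(G-P),1).tolist(),np.round(np.degrees((Q.inv()*Rg).as_rotvec()),1).tolist()); P,Q=G,Rg
E
python3 arc2.py 8 0 22
```

```text
t 12.15 tip fix [  3.4  -4.7 116.1] x [ 0.35  0.54 -0.77] F [ 2.3 -4.2 -2.2] w 0.142 q [ 0.9   0.63 -0.86  2.1  -0.53  0.37  0.11]
bar [ -6.9  -4.6 128.3] a 0.8111772647608484 tilt 39.97550056449436
0.71 [4.8, 2.4, -4.4] [-0.2, 0.3, -2.2]
0.61 [5.2, 2.4, -5.0] [0.0, -0.0, -2.2]
0.51 [5.7, 2.4, -4.3] [0.0, -0.0, -2.2]
0.41 [6.2, 2.4, -3.6] [-0.0, 0.0, -2.2]
0.3 [6.6, 2.4, -2.8] [0.0, 0.0, -2.2]
0.2 [7.0, 2.6, -2.0] [-0.0, -0.0, -2.2]
0.1 [7.3, 2.8, -1.2] [-0.0, 0.0, -2.2]
0.0 [7.5, 3.0, -0.4] [0.0, 0.0, -2.2]
```

Call:
{"op": "arm_command", "data": {"motion": [[5,4.8,2.4,-5,0,0,-2.2],[5,5.2,2.4,-5,0,0,-2.2],[5,5.7,2.4,-4.3,0,0,-2.2],[5,0,0,0,0,0,0]]}}

```text
clock: 12.65
position: [0.4986, -0.0478, 0.2445]
ee_rot: [0.854, 1.315, 0.008]
force: [1.4, -7.0, -1.1]
width: 0.142
```

```bash
python3 arc2.py 5 0 22
```

```text
t 12.65 tip fix [ 2.1  9.8 95.7] x [ 0.3   0.46 -0.84] F [ 1.4 -7.  -1.1] w 0.142 q [ 0.73  0.56 -0.72  2.12 -0.48  0.36 -0.  ]
bar [ -6.7   9.9 109.1] a 0.5100608558164121 tilt 33.27640363622344
0.41 [6.2, 2.3, -2.8] [-0.2, 0.3, -2.3]
0.31 [6.7, 2.4, -2.9] [0.0, -0.0, -2.3]
0.2 [7.0, 2.6, -2.1] [0.0, 0.0, -2.3]
0.1 [7.3, 2.8, -1.2] [-0.0, 0.0, -2.3]
0.0 [7.6, 3.0, -0.4] [-0.0, -0.0, -2.3]
```

Call:
{"op": "arm_command", "data": {"motion": [[5,6.3,2.4,-3.4,0,0,-2.2],[5,6.7,2.4,-2.9,0,0,-2.2],[5,7,2.6,-2.1,0,0,-2.2],[5,0,0,0,0,0,0]]}}

```text
clock: 13.15
position: [0.5004, -0.0294, 0.2311]
ee_rot: [0.777, 1.363, -0.083]
force: [1.0, -8.0, -3.7]
width: 0.143
```

```bash
python3 arc2.py 3 0 22
```

```text
t 13.15 tip fix [ 0.8 18.2 72. ] x [ 0.24  0.38 -0.89] F [ 1.  -8.  -3.7] w 0.143 q [ 0.53  0.52 -0.55  2.12 -0.41  0.36 -0.13]
bar [-6.4 18.3 86.3] a 0.2052876959808499 tilt 26.668160451266527
0.14 [4.9, 2.0, -0.3] [-0.2, 0.2, -1.6]
0.07 [5.0, 2.1, -0.6] [-0.0, -0.0, -1.6]
-0.0 [5.1, 2.2, -0.2] [-0.0, 0.0, -1.6]
```

Call:
{"op": "arm_command", "data": {"motion": [[5,5,2,-0.6,0,0,-1.6],[5,5,2,-0.6,0,0,-1.6],[5,5,2.2,-0.2,0,0,-1.6],[5,0,0,0,0,0,0]]}}

```text
clock: 13.65
position: [0.5057, -0.0181, 0.2204]
ee_rot: [0.72, 1.396, -0.147]
force: [0.3, -6.8, 0.7]
width: 0.14
```

```bash
python3 arc2.py 1 -0.03 22
```

```text
t 13.65 tip fix [-0.3 20.  55.3] x [ 0.2   0.31 -0.93] F [ 0.3 -6.8  0.7] w 0.14 q [ 0.37  0.51 -0.42  2.11 -0.34  0.37 -0.24]
bar [-6.3 20.  70.1] a 0.0016076296388088983 tilt 21.920408116488368
-0.03 [2.3, -1.2, 0.6] [-0.2, 0.2, 0.1]
```

Call:
{"op": "arm_command", "data": {"motion": [[5,1.9,-0.8,0,0,0,0],[5,0,0,0,0,0,0]]}}

```text
clock: 13.9
position: [0.5057, -0.0182, 0.219]
ee_rot: [0.721, 1.395, -0.147]
force: [-2.3, -7.5, 12.0]
width: 0.14
```

Call:
{"op": "arm_command", "data": {"motion": [[5,1.9,-0.8,0,0,0,0],[5,0,0,0,0,0,0]]}}

```text
clock: 14.15
position: [0.5058, -0.018, 0.2177]
ee_rot: [0.721, 1.395, -0.146]
force: [-7.6, -8.3, 23.6]
width: 0.143
```

```bash
python3 arc2.py 1 -0.03 22
```

```text
t 14.15 tip fix [ 0.1 19.9 52.7] x [ 0.2   0.31 -0.93] F [-7.6 -8.3 23.6] w 0.143 q [ 0.38  0.52 -0.42  2.11 -0.34  0.36 -0.23]
bar [-5.9 20.  67.5] a -0.030940165404524253 tilt 22.028242495391527
-0.03 [-0.1, 0.1, 0.6] [-0.2, 0.2, -0.0]
```

The vertical force rises steeply, 0.7 then 12 then 24 N, so the lever is on its hard stop. I'll release and withdraw along the tool axis.

Call:
{"op": "arm_command", "data": {"motion": [[40,0,0,0,0,0,0],[40,0,0,0,0,0,0],[40,0,0,0,0,0,0],[40,0,0,0,0,0,0]]}}

```text
clock: 14.65
position: [0.5051, -0.017, 0.2159]
ee_rot: [0.721, 1.398, -0.145]
force: [0.2, -0.3, -0.1]
width: 0.432
```

```bash
python3 -c "
from h import *
show()"
```

```text
t 14.65 tip fix [ 0.5 21.6 50.9] x [ 0.2   0.32 -0.93] F [ 0.2 -0.3 -0.1] w 0.432 q [ 0.38  0.52 -0.43  2.12 -0.34  0.36 -0.23]
```

Call:
{"op": "arm_command", "data": {"motion": [[40,-15,0,0,0,0,0],[40,-25,0,0,0,0,0],[40,-35,0,0,0,0,0],[40,-35,0,0,0,0,0],[40,-35,-20,0,0,0,0]]}}

```text
clock: 15.28
position: [0.4658, -0.0783, 0.3455]
ee_rot: [0.719, 1.396, -0.143]
force: [0.6, -0.0, 0.0]
width: 0.437
```

Call:
{"op": "arm_command", "data": {"motion": [[40,0,-40,0,0,0,0],[40,0,-40,0,0,0,0],[40,0,-40,0,0,0,0],[40,0,-30,0,0,0,0],[40,0,0,0,0,0,0]]}}

```text
clock: 15.9
position: [0.3896, -0.1976, 0.2868]
ee_rot: [0.724, 1.397, -0.149]
force: [0.5, 0.1, 0.7]
width: 0.434
```

Run:
```python
from h import *
show(); out=[]
for c in("side","top"):
    g=get_image(c); p=near(c,"panel",w((-25,0,35)),.03); print(c,"panel",None if p is None else f(p))
    p=near(c,"lever_grip",w((-2,20,70)),.03); print("grip",None if p is None else f(p))
    Rc=np.array(g["rotation"]); Rc=R.from_rotvec(Rc) if Rc.shape==(3,) else R.from_matrix(Rc)
    F=g["frame"].astype(int); z=g["range_z"]
    v,u=np.nonzero((F[...,0]>100)&(F[...,1]<60)&(F[...,2]<60)&(z>0)); zz=z[v,u]
    P=f(g["origin"]+Rc.apply(np.c_[(u-g["K"][0,2])/g["K"][0,0]*zz,(v-g["K"][1,2])/g["K"][1,1]*zz,zz]))
    P=P[np.linalg.norm(P-[-2,10,90],axis=1)<80]
    print("red",len(P),np.round(np.median(P,0),1) if len(P) else "")
    uv=g["K"]@Rc.inv().apply(w((-30,0,50))-g["origin"]); a,b=(uv[:2]/uv[2]).astype(int)
    out.append(cv2.resize(np.ascontiguousarray(g["frame"][b-60:b+60,a-50:a+50,::-1]),None,fx=4,fy=4,interpolation=cv2.INTER_CUBIC))
    for k,q in(("bottle",(.732,.133,0)),("flat_file",(.375,.035,0)),("spare_panel",(.667,-.102,0))):
        p=near(c,k,np.array(q),.05); print(k,None if p is None else np.round(1e3*(p-q)))
cv2.imwrite("pics/end.png",np.hstack(out))
```

```text
t 15.9 tip fix [-214.    22.1  121.7] x [ 0.2   0.31 -0.93] F [0.5 0.1 0.7] w 0.434 q [ 0.83  0.34 -0.4   2.15 -0.41  0.68  0.21]
side panel [-26.66965755  -2.38926781  35.9       ]
grip [-0.12864361 22.40900994 70.5       ]
red 38 [ 4.8 24.8 75.6]
bottle [ 3. -1. -2.]
flat_file [2. 4. 1.]
spare_panel [-4. -2. -2.]
top panel [-25.68347664   3.33152297  35.8       ]
grip None
red 22 [-4.9 21.5 76.2]
bottle [-3. -2.  2.]
flat_file [ 2. -4.  1.]
spare_panel [-6. -3.  1.]
```

View pics/end.png

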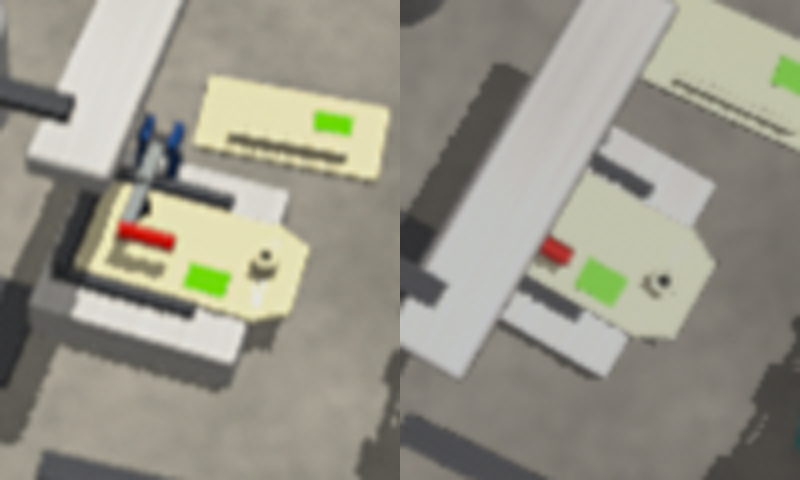

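The final crops show the lever level across the panel with the red grip at (145,236). The panel is between the guides, up against the dark stop. The network readings are only good to ±4 mm, so I'll check for creep using the sticker's sub-pixel shift.

Run:
```python
from h import *
def cen(im,box):
    h=cv2.cvtColor(im,cv2.COLOR_BGR2HSV); m=((h[...,0]>38)&(h[...,0]<68)&(h[...,1]>150)&(h[...,2]>60)).astype(np.uint8)
    x0,y0,x1,y1=box; k=np.zeros_like(m);k[y0:y1,x0:x1]=m[y0:y1,x0:x1]
    v,u=np.nonzero(k); return np.array([u.mean(),v.mean()]),len(u)
gs=get_image("side");gt=get_image("top")
bs=(315,225,370,260)
print("side start",cen(cv2.imread("pics/side0.png"),bs))
s3=cv2.imread("pics/s3.png"); s3=cv2.resize(s3,(190,160),interpolation=cv2.INTER_AREA)
full=np.zeros((400,640,3),np.uint8); full[130:290,260:450]=s3
print("side after push",cen(full,bs))
print("side now",cen(np.ascontiguousarray(gs["frame"][...,::-1]),bs))
bt=(310,205,370,245)
print("top start",cen(cv2.imread("pics/top0.png"),bt),"now",cen(np.ascontiguousarray(gt["frame"][...,::-1]),bt))
for g in(gs,gt):
    Rc=np.array(g["rotation"]); Rc=R.from_rotvec(Rc) if Rc.shape==(3,) else R.from_matrix(Rc)
    px=lambda P:(lambda q:q[:2]/q[2])(g["K"]@Rc.inv().apply(w(P)-g["origin"]))
    print("px per 10mm x",px((-60,0,41))-px((-70,0,41)))
```

```text
side start (array([347.08474576, 242.37288136]), 59)
side after push (array([340.28813559, 240.61016949]), 59)
side now (array([340.36842105, 240.63157895]), 57)
top start (array([338.14893617, 220.4893617 ]), 47) now (array([331.66, 217.08]), 50)
px per 10mm x [-3.49280668 -1.03811618]
px per 10mm x [-3.25719133 -1.96256184]
```

```bash
python3 -c "
from cell import arm
print(arm.sign_off())"
```

```text
the job is handed in; nothing more can be done
None
```

The job is handed in, with the panel pushed home and the clamp lever shut on it. I pushed the boss with closed fingers until the panel stopped against the back stop. Then I gripped the red bar from a slant, swung it down to its hard stop, let go and withdrew. The clock read about 16 s of the 54 s allowed.

- **Panel home:** the push force rose to about 15 N with the fingers no longer moving. The sticker in the pictures moved about 19–20 mm in total, and only about 0.2 mm between a picture taken after the push and the end.
- **Panel position readings:** the networks' last readings were -26.7 mm and -25.7 mm, against -25 when home and a limit of -27. Readings right after the push were between -22 and -26. That spread is within their 4 mm error, so I relied on the force and the sticker.
- **Lever shut:** the upward force jumped to about 24 N at the stop. After release, the top of the red bar measured about 76 mm high, where 77 mm means fully shut.
- **Foot pressure:** I could not measure it directly. I infer it from the lever being fully shut.
- **Bystanders and gripper:** the bottle, hand file and spare panel read within about 7 mm of where they started, roughly the measuring error. The gripper is clear of everything, with no load showing on the wrist.

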